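# Unlock and slide open the block heater's cover

### The job

Open the sample heater: pinch the two release tabs of the knob on its cover, turn the knob gently counter-clockwise up to its sprung end stop without forcing it, and let go so that both tabs spring out into the open notch. Only then slide the cover gently all the way open by its ridge, over the bare half of the heater, and leave the bottle, beaker and tip box alone.

Things in the scene. Friction and masses are not known exactly. Their poses are not given: they have to be found in the camera images.
- heater: Fixed bench heater, steel box 200 (x) x 320 (y) x 96 mm high; origin under its centre, x to its back, y to its left. Two guide rails along y (x = +-87 mm) reach z = 110 mm. Between them a blue cover, 166 x 130 x 8 mm, top at z = 105 mm, centre at y = -80 mm when closed. Keep the fingers' total pressing (pads added) on it and its parts under 90 N: pinch with 20 to 30 N a pad.
- knob (a joint): Knob angle, rad: 0 locked, grows counter-clockwise from above. Black knob, skirt 54 mm wide, 9 mm high. With both tabs pinched fully it turns at about 0.1 N m. The open notch lies at the sprung end stop, 0.98 to 1.42 rad, different each time, hidden: feel it. Tabs let go up to 0.03 rad short of the stop or pressed against it spring out into the notch; elsewhere the ring holds them in.
- knob_grip (a point): Point on the knob's axis, 32 mm above the cover's top, mid-height of the tabs; axes turn with the knob. Two grey ribbed tabs at its +y and -y (the heater's y at angle 0), faces 18 mm wide, from 17 mm below to 15 mm above this point, 48 mm apart when out, 38 mm fully pinched. Black cheeks at +x and -x do not move.
- tab_left (a joint): How far the tab on the knob's +y side is pushed in, m: 0 out (in a notch), 0.005 fully pinched; about 3.5 mm when the tooth is held in by the ring between notches. Spring 5 N at first, 8.5 N fully in.
- tab_right (a joint): The same for the tab on the knob's -y side.
- buffer (a joint): How far the knob's end stop has been pushed on against its spring (7 N m per rad), rad: 0 at rest. It is damaged beyond 0.05 rad (0.35 N m); a turning moment of 0.1 to 0.2 N m more than free turning takes shows that the stop is reached.
- ridge (a point): Middle of the top edge of the cover's finger ridge, an upright blue bar 70 (x) x 8 (y) x 26 mm high on the cover, 70 mm to the -y side of the knob; moves with the cover. Push it towards the heater's +y. On its -y side the cover goes on for 6 mm, then the heater's top is 9 mm lower.
- cover (a joint): How far the cover is slid open towards the heater's +y, m: 0 closed, 0.100 fully open at its end stop. Friction about 2.5 N; a bolt under the knob blocks it until the knob is open.
- bottle: Bystander: amber bottle, 54 mm wide, 120 mm high; origin under its centre.
- beaker: Bystander: glass beaker, 70 mm wide, 85 mm high; origin under its centre.
- tip_box: Bystander: white box with a blue lid, 87 x 122 x 65 mm high; origin under its centre.

How it is judged:
On the way:
1. the knob is turned open and both tabs have sprung out into the open notch, the cover still closed (value of joint knob above 0.8 rad and value of joint each of tab_left, tab_right below 0.0015 m and value of joint cover below 0.03 m), for 0.2 s.
At the end, for the whole second after the job is handed in: The cover is slid at least 90 of its 100 mm open and at rest, with the knob in the open notch (beyond 0.8 rad) and both tabs out to within 1.5 mm (value of joint cover above 0.09 m and value of joint knob above 0.8 rad and value of joint each of tab_left, tab_right below 0.0015 m and velocity of joint cover below 0.005 m/s); the robot touches nothing.
It fails at once if the knob's end stop is forced (pushed on by more than 0.05 rad) (value of joint buffer above 0.05 rad).
It fails at once if the fingers press the heater, its cover or knob with more than 90 N in all (contact force between the fingers and heater above 90 N).
It fails at once if the cover is flung open (faster than 0.4 m/s) (velocity of joint cover above 0.4 m/s).
It fails at once if the bottle, beaker or tip box is pushed more than 15 mm or tipped (distance of any of bottle, beaker, tip_box from where it was at the start of the episode above 0.015 m or angle between any of bottle, beaker's own z axis and vertical above 0.3 rad).
It also fails if it takes over 64 s, if anything falls off the work surface, if the arm or the gripper's body presses on something with over 40 N, if the wrist force passes 120 N, or if a joint passes its speed limit or range.

### The arm

A 7-joint arm with a two-finger parallel gripper is mounted at the origin on the work surface. World frame = base frame: x ahead of the robot, y to its left, z up, the work surface at z = 0. Lengths are in m, angles in rad, forces in N, time in s.
With the tool pointing down it reaches from about 0.4 to 0.875 m from the base axis. Payload 19.3 kg.
Tool frame: the origin (TCP) lies on the centre line of the jaws, within the pads' length; the fingertips stand 11 mm ahead of it and the grasp point (between the pads) lies 8 mm behind it; y points along the fingers, x is the direction in which the jaws open and shut, and the axes are right-handed (so a half turn about y gives the same grasp; the last joint's range is limited). The gripper opens to 85 mm and grips with 20 to 120 N. Pads are 22 mm wide; open, the fingers measure 114 mm over their backs; the gripper's body (76 mm by 85 mm) begins 54 mm behind the grasp point. The pads swing forward as they close: fully open they stand 13 mm farther back than shut.
Start: joints at [-1.392, 0.521, -0.036, 1.599, 0.021, 1.021, -0.113], TCP at [0.154, 0.606, 0.242] pointing down, gripper open.
Joint ranges: [-2.91, 2.91], [-0.3, 2.13], [-1.5, 1.42], [0.17, 2.43], [-1.26, 4.41], [0.16, 1.93], [-2.52, 2.52]. Speed limits (rad/s): [1.89, 1.89, 2.39, 2.39, 3.01, 3.01, 3.01].

### API

Orientations are given as [roll, pitch, yaw] about the fixed x, y, z axes, in that order (R = Rz(yaw) Ry(pitch) Rx(roll)).
In Python, from workcell import monitor, cams, bot gives the robot as it stands.
- The arm moves only by the tool send_rows, never from a script. Its argument "series" is text: rows parted by semicolons, each of 7 numbers parted by spaces: the turn, a rotation vector about the tool's x, y, z in rad, then the shift along the tool's x, y, z in mm, then the opening, from 0 (shut) to 1 (fully open). In form: ax ay az tx ty tz claw; .... A call has 1 to 20 rows; each row is the pose to reach, as a shift and turn from the pose commanded when the call began, along the tool's axes at that moment; what a row does not reach only later rows make up. A row lasts 1/12 s, in which the tool goes at most 41.7 mm and 7.16 degrees, less where a joint would pass 70% of its speed; a pose out of reach is approached as far as the arm can. A call with a gripper value outside its range is refused whole. The fingers move at their own pace and stop on an object; "force" is the grip in N (left out, the last holds). Time passes only in rows, so rows that repeat a pose let the fingers close. It gives the time, the measured TCP pose, the force and the opening at its end, in the units of the state.
- monitor.observe(): the state, without advancing time (a new reading comes with each control period).
- cams.grab_frame(name): name is "side" or "top" or "wrist"; returns the picture (420x560x3 uint8, red, green, blue); there is no depth.
- cams.get_calibration(name): a dict with "mtx" (3x3 intrinsics, pixels), "origin" and "attitude" of the camera in the world. Camera axes: x right, y down, z forward; pixel columns grow to the right and rows downward; lengths in m; the calibration is good to about 2 mm. A picture is of the moment at which its call begins: read the wrist's pose just before it. get_calibration takes no time and is no camera call; for the wrist camera it gives the pose at the moment of the call.
- bot.job_done(): hands the job in, once; it reports no verdict.
The state is a dict: "clock": time; "qpos": joint angles; "qd": joint speeds; "joint_efforts": joint torques, N m; "position": TCP position; "tool_rot": TCP orientation; "force": force on the tool from outside, world axes, zero at the start; "moment": the same for the moment, N m; "grip_width": finger opening in m.
Only numpy, scipy, OpenCV 4.12 (cv2) and the standard library are available. Lean on these libraries where they do the work, as an engineer would, in place of code of your own. Each camera call takes 0.05 s, during which the arm holds its last target.

## Working session

There is one attempt and no reset: what is moved stays moved. The work goes in short steps, Python scripts to look and compute and a tool call to move; the robot and the scene stay as the last step left them, time stands still between calls to the robot, and variables do not carry over. Pictures are saved under pics/ and viewed, and the job is handed in when it is done.

Besides the shell and the picture viewer there is one more tool, called after "Call:" as name(argument=value, ...) on one line, values as JSON. send_rows: Moves the arm, as the interface text tells. Its arguments: {"type":"object","properties":{"series":{"type":"string"},"force":{"type":"number"}},"required":["series"]}

```bash
ls; mkdir -p pics; python3 - <<'E'
from workcell import monitor,cams,bot
import cv2
print(monitor.observe())
for n in("side","top","wrist"):
    c=cams.get_calibration(n);print(n,c)
    cv2.imwrite(f"pics/{n}0.png",cams.grab_frame(n)[:,:,::-1])
E
```

```text
pics
{'clock': 0.0, 'qpos': array([-1.39218002,  0.52201399, -0.03635343,  1.59999068,  0.02117676,
        1.02113116, -0.11280136]), 'qd': array([ 0.00051964, -0.00055648, -0.00067537, -0.00051904, -0.00046377,
        0.00116861,  0.00135486]), 'joint_efforts': array([ 1.36466715e-03, -9.27095389e+01,  1.98000513e+00, -3.69921434e+01,
        1.78528426e-02,  7.96361302e-03, -9.13049962e-05]), 'position': array([0.15384424, 0.60542921, 0.24173165]), 'tool_rot': array([-1.57084746e+00,  1.15827028e-03,  1.32197876e+00]), 'force': array([ 0.11520546, -0.46591713, -0.26784345]), 'moment': array([ 0.01935254, -0.0215835 ,  0.00196889]), 'grip_width': 0.08537440547200324}
side {'mtx': array([[491.05504758,   0.        , 282.02933693],
       [  0.        , 491.05504758, 206.19289211],
       [  0.        ,   0.        ,   1.        ]]), 'origin': array([ 0.44599074, -0.80912992,  0.5879733 ]), 'attitude': array([-2.07957248,  0.02194502, -0.09896904])}
top {'mtx': array([[525.1842046 ,   0.        , 277.73918871],
       [  0.        , 525.1842046 , 212.43740524],
       [  0.        ,   0.        ,   1.        ]]), 'origin': array([0.39369926, 0.00882431, 1.32748702]), 'attitude': array([-3.0153704 ,  0.02441623, -1.59340366])}
wrist {'mtx': array([[375.51048886,   0.        , 283.44629314],
       [  0.        , 375.51048886, 212.59481115],
       [  0.        ,   0.        ,   1.        ]]), 'origin': array([0.08814833, 0.62109473, 0.37278807]), 'attitude': array([2.86847662e+00, 1.23270718e-03, 1.32183226e+00])}
```

View pics/side0.png

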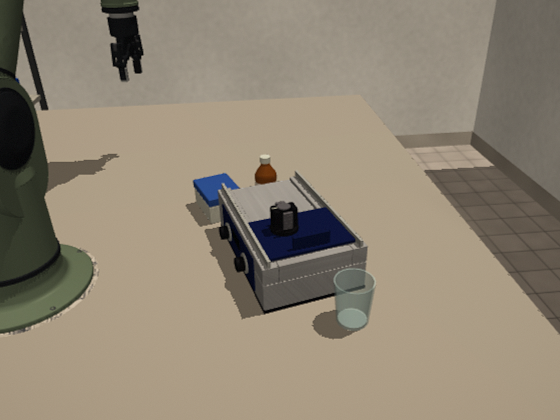

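View pics/top0.png

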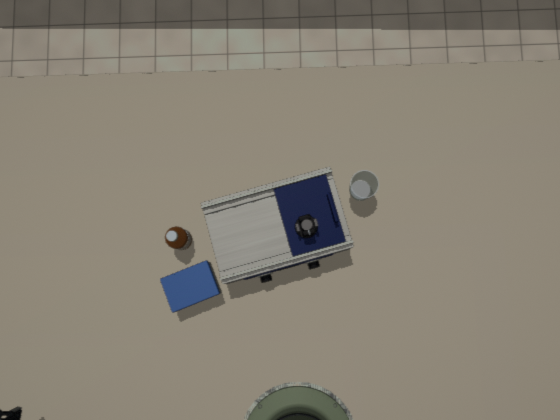

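View pics/wrist0.png

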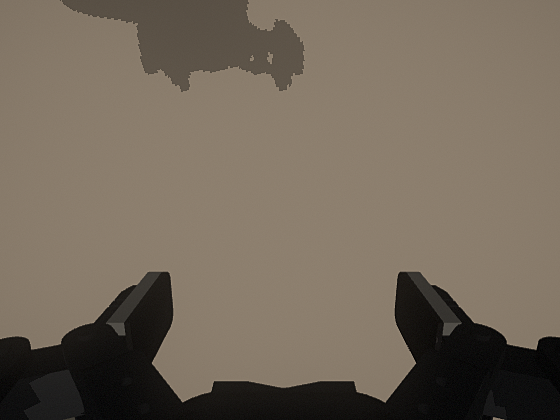

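```bash
cat > h.py <<'E'
import numpy as np,cv2
from scipy.spatial.transform import Rotation as R
from workcell import monitor,cams,bot
def ray(cal,uv):
    uv=np.atleast_2d(np.float64(uv)); d=np.c_[uv,np.ones(len(uv))]@np.linalg.inv(cal["mtx"]).T
    return np.array(cal["origin"]),d@R.from_euler('xyz',cal["attitude"]).as_matrix().T
def onz(cal,uv,z):
    o,d=ray(cal,uv); return o+d*((z-o[2])/d[:,2])[:,None]
def proj(cal,p):
    q=(np.atleast_2d(p)-cal["origin"])@R.from_euler('xyz',cal["attitude"]).as_matrix(); q=q@np.array(cal["mtx"]).T; return q[:,:2]/q[:,2:]
E
python3 - <<'E'
from h import *
im=cv2.imread("pics/top0.png"); cal=cams.get_calibration("top")
crop=im[155:295,150:390]; cv2.imwrite("pics/top0z.png",cv2.resize(crop,None,fx=3.3,fy=3.3,interpolation=cv2.INTER_CUBIC))
b,g,r=[im[...,i].astype(int) for i in range(3)]
m=((b>50)&(r<30)&(b-r>40)).astype(np.uint8)
m[:,:250]=0
n,l,s,c=cv2.connectedComponentsWithStats(m); k=1+np.argmax(s[1:,4]);print(s[k],c[k])
cn=max(cv2.findContours((l==k).astype(np.uint8),0,1)[0],key=cv2.contourArea)
w=onz(cal,cn[:,0,:],.105)
rc=cv2.minAreaRect(np.float32(w[:,:2]*1000));print(rc, cv2.boxPoints(rc))
im2=cv2.imread("pics/side0.png");cv2.imwrite("pics/side0z.png",cv2.resize(im2[160:340,180:400],None,fx=3.3,fy=3.3,interpolation=cv2.INTER_CUBIC))
E
```

```text
[327 193   1   1   1] [327. 193.]
((592.6163940429688, -81.77210998535156), (0.0, 0.0), 0.0) [[592.6164  -81.77211]
 [592.6164  -81.77211]
 [592.6164  -81.77211]
 [592.6164  -81.77211]]
```

View pics/top0z.png

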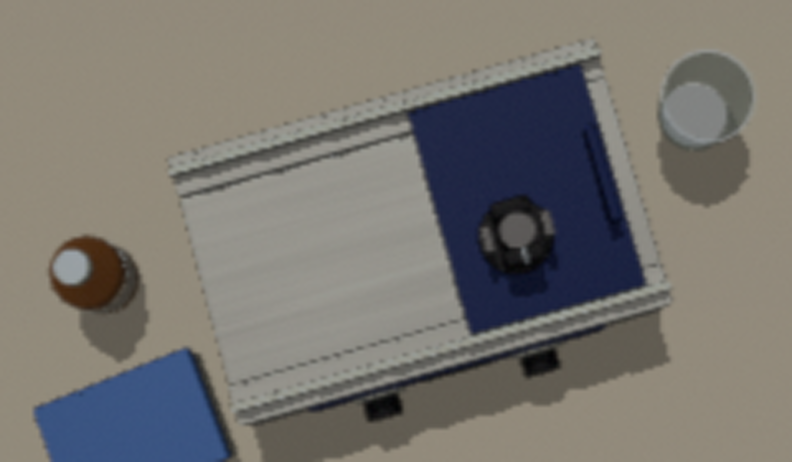

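View pics/side0z.png

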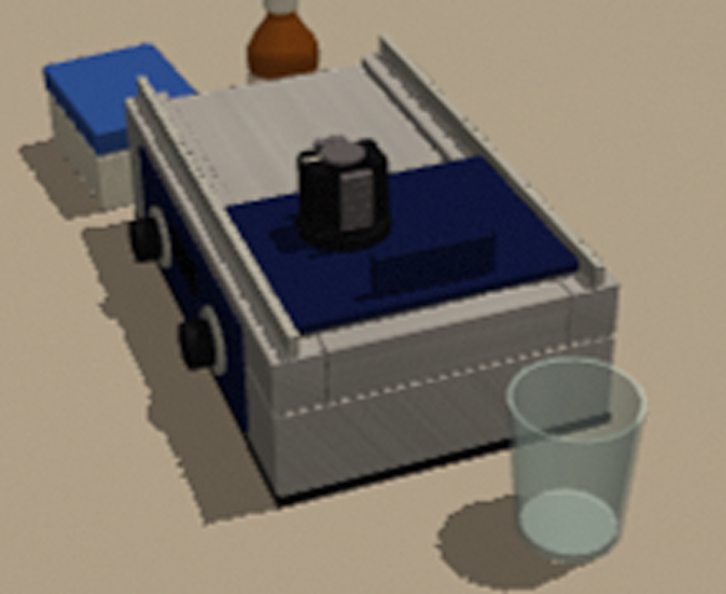

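```bash
python3 - <<'E'
from h import *
im=cv2.imread("pics/top0.png"); cal=cams.get_calibration("top")
f=lambda p:(np.array(p)+.5)/3.3-.5+np.array([150,155])
C=onz(cal,f([(410,112),(582,66),(645,285),(470,333)]),.105);print("cover",C.round(4),C.mean(0))
for i in range(4):
    e=C[(i+1)%4]-C[i];print(np.linalg.norm(e),np.arctan2(e[1],e[0]))
T=onz(cal,f([(487,236),(547,222),(518,230)]),.152);print(T.round(4)); e=T[0]-T[1];print(np.arctan2(e[1],e[0]),np.linalg.norm(e))
print("ridge ends",onz(cal,f([(590,128),(617,235)]),.131))
# rails top outer corners
K=onz(cal,f([(170,160),(596,42),(668,293),(240,418)]),.11);print("rails",K.round(4),K.mean(0))
for i in range(4):
    e=K[(i+1)%4]-K[i];print(np.linalg.norm(e),np.arctan2(e[1],e[0]))
print(proj(cams.get_calibration("side"),[T[:2].mean(0)]),"side px")
print("bystanders", onz(cal,f([(700,115)]),0),onz(cal,f([(72,265)]),.12),onz(cal,f([(190,350),(230,455),(37,407)]),.065))
E
```

```text
cover [[ 0.6065  0.043   0.105 ]
 [ 0.6366 -0.081   0.105 ]
 [ 0.4786 -0.1199  0.105 ]
 [ 0.4478  0.0042  0.105 ]] [ 0.54234851 -0.0384241   0.105     ]
0.1275191480451027 -1.332624782618116
0.16272484117267488 -2.9001995995424585
0.12779032500037132 1.8141319382349457
0.16338411028255015 0.23973072792511746
[[ 0.5113 -0.0089  0.152 ]
 [ 0.5199 -0.05    0.152 ]
 [ 0.5149 -0.0301  0.152 ]]
1.7760251492581327 0.041972364879347024
ridge ends [[ 0.58727379 -0.08311612  0.131     ]
 [ 0.5118435  -0.09914976  0.131     ]]
rails [[ 0.5755  0.2146  0.11  ]
 [ 0.6527 -0.0912  0.11  ]
 [ 0.4722 -0.1352  0.11  ]
 [ 0.3921  0.1663  0.11  ]] [0.523159   0.03863144 0.11      ]
0.3153510175929927 -1.323498008005949
0.18580502950938174 -2.9024290465353344
0.31191679150760365 1.830418319381682
0.18965273412654984 0.25756177290271903
[[283.00475176 205.94601619]] side px
bystanders [[ 0.61638655 -0.1784221   0.        ]] [[0.50134748 0.28227342 0.12      ]] [[0.44202307 0.20816123 0.065     ]
 [0.36574216 0.17959241 0.065     ]
 [0.40334608 0.31998987 0.065     ]]
```

```bash
cat >> h.py <<'E'
def rel(p,yaw):
    "shift in tool mm and ay turn to reach TCP p with tool-x yaw"
    s=monitor.observe(); M=R.from_euler('xyz',s["tool_rot"]); T=R.from_euler('xyz',[-np.pi/2,0,yaw])
    print("t",s["clock"],"pos",s["position"].round(4),"rot",s["tool_rot"].round(4),"F",s["force"].round(2),"M",s["moment"].round(3),"w",round(s["grip_width"],4),"q",s["qpos"].round(2))
    print("turn",(M.inv()*T).as_rotvec().round(4),"shift mm",(M.inv().apply(np.array(p)-s["position"])*1000).round(1))
E
python3 -c "
from h import *
rel([0.515,-0.03,0.29],-1.325)"
```

```text
t 0.15 pos [0.1539 0.6055 0.2419] rot [-1.5709e+00  8.0000e-04  1.3220e+00] F [-0.29  0.01 -0.25] M [-0.025 -0.024  0.007] w 0.0853 q [-1.39  0.52 -0.04  1.6   0.02  1.02 -0.11]
turn [ 1.100e-03  2.647e+00 -1.000e-04] shift mm [-527.1  -47.7 -506.5]
```

Call:
send_rows(series="0 0.12 0 -26 -3 -25 1;0 0.25 0 -53 -8 -50 1;0 0.37 0 -79 -12 -75 1;0 0.5 0 -105 -17 -101 1;0 0.62 0 -131 -24 -126 1;0 0.74 0 -158 -30 -152 1;0 0.87 0 -184 -36 -177 1;0 0.99 0 -210 -42 -202 1;0 1.12 0 -237 -48 -228 1;0 1.24 0 -263 -48 -253 1;0 1.36 0 -289 -48 -278 1;0 1.49 0 -316 -48 -304 1;0 1.61 0 -342 -48 -329 1;0 1.74 0 -369 -48 -354 1;0 1.86 0 -395 -48 -379 1;0 1.98 0 -421 -48 -405 1;0 2.11 0 -447 -48 -430 1;0 2.23 0 -474 -48 -455 1;0 2.36 0 -500 -48 -480 1;0 2.48 0 -527 -48 -506 1")

```text
clock: 1.82
position: [0.515, -0.0311, 0.2904]
tool_rot: [-1.57, 0.0, -1.164]
force: [0.7, 2.6, 1.0]
grip_width: 0.0856
```

```bash
python3 -c "
from h import *
rel([0.515,-0.03,0.26],-1.325)"
```

```text
t 1.8167 pos [ 0.515  -0.0311  0.2904] rot [-1.5705e+00  2.0000e-04 -1.1635e+00] F [0.67 2.62 0.96] M [ 0.055 -0.009 -0.002] w 0.0856 q [-0.61  0.37  0.74  1.85 -0.29  1.03 -0.92]
turn [-0.0003  0.1615 -0.0002] shift mm [-1.  30.4  0.4]
```

Call:
send_rows(series="0 0.1 0 -1 10 0 1;0 0.162 0 -1 20 0 1;0 0.162 0 -1 20 0 1;0 0.162 0 -1 20 0 1")

```text
clock: 2.15
position: [0.5139, -0.0286, 0.2701]
tool_rot: [-1.572, -0.0, -1.318]
force: [0.2, -0.9, 0.2]
grip_width: 0.0854
```

```bash
python3 - <<'E'
from h import *
import pickle
rel([0.515,-0.03,0.26],-1.325)
c=cams.get_calibration("wrist"); im=cams.grab_frame("wrist")[:,:,::-1]; cv2.imwrite("pics/w1.png",im)
t=cams.grab_frame("side")[:,:,::-1]; cv2.imwrite("pics/s1.png",t)
pickle.dump(c,open("w1.pkl","wb"));print(c)
E
```

```text
t 2.15 pos [ 0.5139 -0.0286  0.2701] rot [-1.5721e+00 -1.0000e-04 -1.3176e+00] F [ 0.21 -0.86  0.23] M [0.015 0.019 0.003] w 0.0854 q [-0.63  0.4   0.76  1.88 -0.33  0.99 -1.04]
turn [0.0013 0.0074 0.0001] shift mm [ 1.7 10.1  0.8]
{'mtx': array([[375.51048886,   0.        , 283.44629314],
       [  0.        , 375.51048886, 212.59481115],
       [  0.        ,   0.        ,   1.        ]]), 'origin': array([ 0.58064451, -0.01275629,  0.40100615]), 'attitude': array([ 2.86711376e+00, -2.98239652e-04, -1.31778553e+00])}
```

View pics/w1.png

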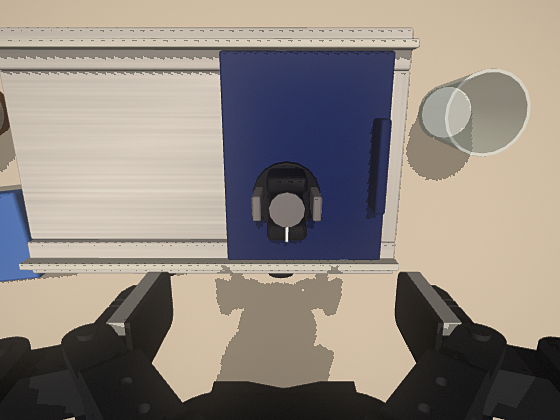

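```bash
python3 - <<'E'
from h import *
im=cv2.imread("pics/w1.png")
cv2.imwrite("pics/w1z.png",cv2.resize(im[150:260,215:375],None,fx=5,fy=5,interpolation=cv2.INTER_CUBIC))
E
```

```text
(no output)
```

View pics/w1z.png

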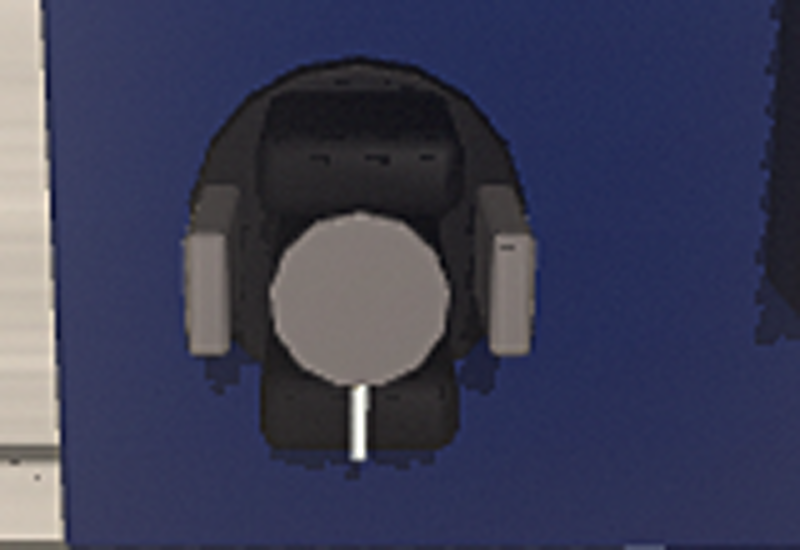

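```bash
python3 - <<'E'
from h import *
import pickle
c=pickle.load(open("w1.pkl","rb"))
f=lambda p:(np.array(p)+.5)/5-.5+np.array([215,150])
P=onz(c,f([(186,234),(535,234),(531,354),(189,354)]),.152);print(P.round(4),P.mean(0))
for i in range(4):
    e=P[(i+1)%4]-P[i];print(np.linalg.norm(e).round(4),np.arctan2(e[1],e[0]))
print("cover edge",onz(c,[[219,52],[394,52],[380,259],[228,259]],.105).round(4))
Q=onz(c,[[219,52],[228,259]],.105);e=Q[0]-Q[1];print(np.arctan2(e[1],e[0]))
Q=onz(c,[[219,52],[394,52]],.105);e=Q[0]-Q[1];print(np.arctan2(e[1],e[0]))
Q=onz(c,[[374,118],[390,120],[383,214],[370,212]],.131);print("ridge",Q.round(4),Q.mean(0))
print(onz(c,[[287,206]],.156))
rel([*P.mean(0)[:2],.129],-1.322)
E
```

```text
[[ 0.5185 -0.0067  0.152 ]
 [ 0.5304 -0.0527  0.152 ]
 [ 0.5138 -0.0568  0.152 ]
 [ 0.502  -0.011   0.152 ]] [ 0.51615279 -0.03178046  0.152     ]
0.0475 -1.3178557905590713
0.0171 -2.893517631425994
0.0474 1.823716417423783
0.0171 0.25452470733118415
cover edge [[ 0.6062  0.0424  0.105 ]
 [ 0.6383 -0.0814  0.105 ]
 [ 0.4809 -0.1233  0.105 ]
 [ 0.4486  0.0016  0.105 ]]
0.25338376195799195
1.8238460129405405
ridge [[ 0.5892 -0.0759  0.131 ]
 [ 0.5907 -0.0871  0.131 ]
 [ 0.5246 -0.1042  0.131 ]
 [ 0.5237 -0.0943  0.131 ]] [ 0.55706924 -0.09038054  0.131     ]
[[ 0.5189428  -0.03126063  0.156     ]]
t 2.25 pos [ 0.5142 -0.0284  0.2708] rot [-1.5704e+00  1.0000e-04 -1.3170e+00] F [-0.63 -0.08  0.15] M [-0.043  0.006  0.008] w 0.0854 q [-0.63  0.4   0.76  1.88 -0.33  0.99 -1.04]
turn [-0.0004  0.005  -0.0001] shift mm [  3.8 141.8   0.9]
```

Call:
send_rows(series="0 0 0 3.5 30 0.5 1;0 0 0 3.5 60 0.5 1;0 0 0 3.5 90 0.5 1;0 0 0 3.5 110 0.5 1;0 0 0 3.5 125 0.5 1;0 0 0 3.5 135 0.5 1;0 0 0 3.5 142 0.5 1;0 0 0 3.5 142 0.5 1;0 0 0 3.5 142 0.5 1")

```text
clock: 3.0
position: [0.5158, -0.0319, 0.1289]
tool_rot: [-1.57, -0.0, -1.319]
force: [1.0, 0.1, 0.6]
grip_width: 0.0852
```

```bash
python3 - <<'E'
from h import *
rel([.516,-.0315,.129],-1.317)
cv2.imwrite("pics/w2.png",cams.grab_frame("wrist")[:,:,::-1])
im=cams.grab_frame("side")[:,:,::-1]
cv2.imwrite("pics/s2z.png",cv2.resize(im[130:300,180:400],None,fx=3.3,fy=3.3,interpolation=cv2.INTER_CUBIC))
E
```

```text
t 3.0 pos [ 0.5158 -0.0319  0.1289] rot [-1.5701 -0.     -1.3194] F [1.   0.14 0.6 ] M [-0.029  0.007  0.009] w 0.0852 q [-0.48  0.6   0.6   2.   -0.52  0.69 -0.87]
turn [-0.0007 -0.0024  0.    ] shift mm [-0.4 -0.1  0.3]
```

View pics/w2.png

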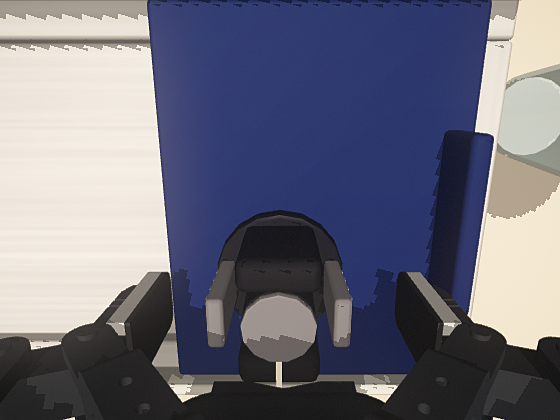

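View pics/s2z.png

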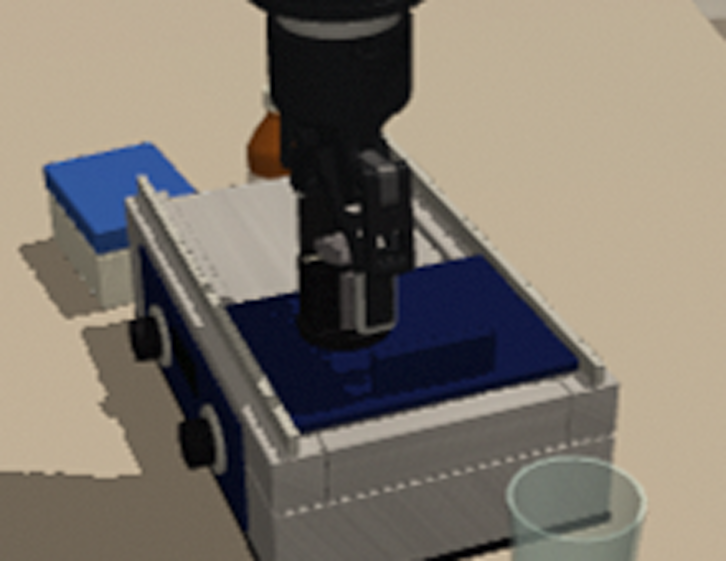

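```bash
python3 - <<'E'
from h import *
c=cams.get_calibration("wrist");s=cams.get_calibration("side")
P=onz(c,[(206,300),(352,300),(351,347),(208,347)],.152);print(P.round(4),P.mean(0))
im=cv2.imread("pics/w2.png");cv2.imwrite("pics/w2z.png",cv2.resize(im[200:400,100:460],None,fx=2.2,fy=2.2,interpolation=cv2.INTER_CUBIC))
o=monitor.observe();M=R.from_euler('xyz',o["tool_rot"]).as_matrix();p=o["position"]
z=lambda q:((q-[180,130])*3.3).round(0)
for sg in(1,-1):
  print(sg,"pad",z(proj(s,p+M@[sg*.0425,-.008+-.013,0])),"pad edges",z(proj(s,[p+M@[sg*.0425,.000,e] for e in(-.011,.011)])))
  print("tab",z(proj(s,[p*[1,1,0]+M@[sg*.024,0,e]+[0,0,.137] for e in(-.009,.009)])))
  print("wrist pad tip edges",proj(c,[p+M@[sg*.0425,.0,e] for e in(-.011,.011)]))
E
```

```text
[[ 0.5189 -0.007   0.152 ]
 [ 0.5305 -0.0523  0.152 ]
 [ 0.5139 -0.0571  0.152 ]
 [ 0.5021 -0.0111  0.152 ]] [ 0.51635198 -0.03189138  0.152     ]
1 pad [[369. 292.]] pad edges [[350. 330.]
 [388. 321.]]
tab [[341. 300.]
 [372. 294.]]
wrist pad tip edges [[387.94960236 317.27756989]
 [392.31812659 265.51827092]]
-1 pad [[316. 222.]] pad edges [[299. 258.]
 [334. 250.]]
tab [[312. 260.]
 [342. 254.]]
wrist pad tip edges [[171.72244646 317.32833535]
 [167.03195889 265.56759011]]
```

View pics/w2z.png

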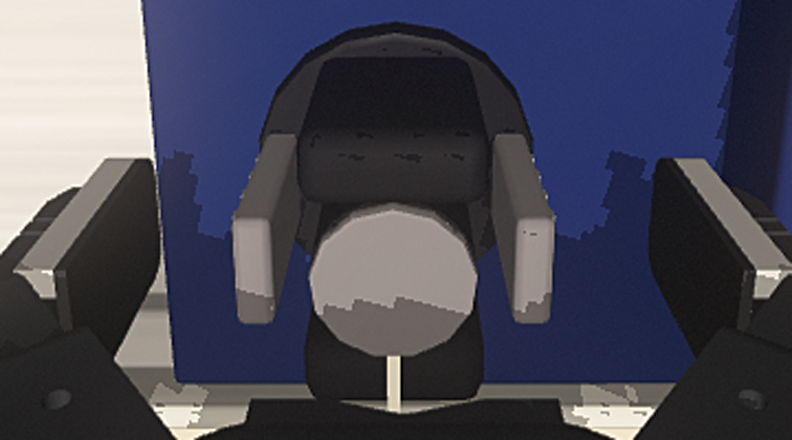

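Call:
send_rows(series="0 0 0 0 0 0 0.65;0 0 0 0 0 0 0.62;0 0 0 0 0 0 0.58;0 0 0 0 0 0 0.55;0 0 0 0 0 0 0.55;0 0 0 0 0 0 0.52;0 0 0 0 0 0 0.5", force=25)

```text
clock: 3.68
position: [0.5157, -0.0318, 0.1287]
tool_rot: [-1.57, 0.0, -1.32]
force: [-1.6, 1.3, 8.1]
grip_width: 0.0432
```

```bash
python3 - <<'E'
from h import *
rel([.516,-.0315,.129],-1.317)
E
```

```text
t 3.6833 pos [ 0.5157 -0.0318  0.1287] rot [-1.5702e+00  2.0000e-04 -1.3198e+00] F [-1.65  1.28  8.07] M [0.342 0.414 0.017] w 0.0432 q [-0.48  0.6   0.6   2.   -0.52  0.69 -0.87]
turn [-0.0006 -0.0028 -0.0002] shift mm [-0.3 -0.3  0.3]
```

Call:
send_rows(series="0 0 0 0 0 0 0.45;0 0 0 0 0 0 0.42;0 0 0 0 0 0 0.4;0 0 0 0 0 0 0.38;0 0 0 0 0 0 0.38", force=25)

```text
clock: 4.1
position: [0.5155, -0.0306, 0.129]
tool_rot: [-1.57, 0.002, -1.319]
force: [-6.7, 10.4, 21.3]
grip_width: 0.0375
```

```bash
python3 - <<'E'
from h import *
rel([.516,-.0315,.129],-1.317)
cv2.imwrite("pics/w3.png",cams.grab_frame("wrist")[:,:,::-1])
E
```

```text
t 4.1 pos [ 0.5155 -0.0306  0.129 ] rot [-1.5703  0.0024 -1.319 ] F [-6.73 10.41 21.28] M [2.27  1.455 0.058] w 0.0375 q [-0.48  0.6   0.6   2.   -0.52  0.69 -0.87]
turn [-0.0005 -0.002  -0.0024] shift mm [1.  0.  0.2]
```

View pics/w3.png

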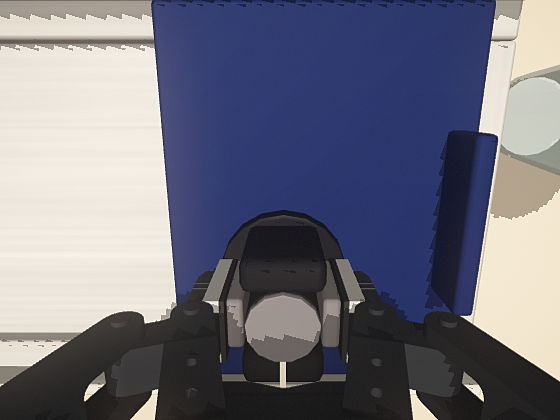

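Call:
send_rows(series="0 0 0 -0.6 -0.5 0 0.38;0 0 0 -1.2 -0.9 0 0.38;0 0 0 -1.2 -0.9 0 0.38")

```text
clock: 4.4
position: [0.5154, -0.0305, 0.1294]
tool_rot: [-1.57, 0.0, -1.32]
force: [-0.4, 3.6, 5.9]
grip_width: 0.0366
```

```bash
python3 - <<'E'
from h import *
rel([.516,-.0315,.129],-1.317)
E
```

```text
t 4.4 pos [ 0.5154 -0.0305  0.1294] rot [-1.5703e+00  3.0000e-04 -1.3196e+00] F [-0.38  3.61  5.94] M [0.849 0.053 0.01 ] w 0.0366 q [-0.49  0.6   0.6   2.01 -0.52  0.69 -0.88]
turn [-0.0005 -0.0026 -0.0003] shift mm [1.2 0.4 0.4]
```

Call:
send_rows(series="0 -0.03 0 -0.3 -0.2 0 0.38;0 -0.07 0 -0.3 -0.2 0 0.38;0 -0.12 0 -0.3 -0.2 0 0.38;0 -0.18 0 -0.3 -0.2 0 0.38;0 -0.24 0 -0.3 -0.2 0 0.38;0 -0.3 0 -0.3 -0.2 0 0.38;0 -0.3 0 -0.3 -0.2 0 0.38")

```text
clock: 4.98
position: [0.5153, -0.0304, 0.1295]
tool_rot: [-1.57, 0.0, -1.016]
force: [0.7, 3.3, 2.3]
grip_width: 0.0367
```

```bash
python3 - <<'E'
from h import *
rel([.5154,-.0305,.129],-1.317)
c=cams.get_calibration("wrist"); im=cams.grab_frame("wrist")[:,:,::-1]
rel([.5154,-.0305,.129],-1.317)
cv2.imwrite("pics/w4.png",im)
E
```

```text
t 4.9833 pos [ 0.5153 -0.0304  0.1295] rot [-1.5702e+00  1.0000e-04 -1.0163e+00] F [0.73 3.35 2.26] M [ 0.786 -0.159  0.056] w 0.0367 q [-0.43  0.57  0.51  2.   -0.44  0.67 -0.65]
turn [-5.000e-04  3.007e-01 -2.000e-04] shift mm [0.1 0.5 0. ]
t 5.0333 pos [ 0.5153 -0.0304  0.1295] rot [-1.5702e+00  1.0000e-04 -1.0204e+00] F [0.38 3.5  3.41] M [ 0.795 -0.169  0.015] w 0.0366 q [-0.43  0.57  0.52  2.   -0.44  0.67 -0.65]
turn [-5.000e-04  2.966e-01 -2.000e-04] shift mm [0.1 0.5 0. ]
```

View pics/w4.png

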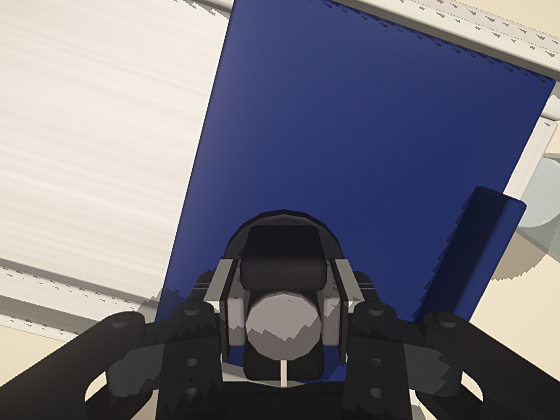

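Call:
send_rows(series="0 -0.06 0 0 0 0 0.38;0 -0.12 0 0 0 0 0.38;0 -0.18 0 0 0 0 0.38;0 -0.24 0 0 0 0 0.38;0 -0.3 0 0 0 0 0.38;0 -0.36 0 0 0 0 0.38;0 -0.42 0 0 0 0 0.38;0 -0.48 0 0 0 0 0.38;0 -0.54 0 0 0 0 0.38;0 -0.57 0 0 0 0 0.38;0 -0.59 0 0 0 0 0.38")

```text
clock: 5.95
position: [0.5153, -0.0304, 0.1295]
tool_rot: [-1.57, -0.0, -0.43]
force: [-0.9, 4.2, 5.1]
grip_width: 0.0368
```

```bash
python3 - <<'E'
from h import *
rel([.5154,-.0305,.129],-1.317)
E
```

```text
t 5.95 pos [ 0.5153 -0.0304  0.1295] rot [-1.5705e+00 -1.0000e-04 -4.3020e-01] F [-0.89  4.17  5.07] M [ 0.927 -0.09  -0.053] w 0.0368 q [-0.32  0.54  0.35  2.   -0.3   0.65 -0.2 ]
turn [-4.000e-04  8.868e-01 -0.000e+00] shift mm [ 0.2  0.5 -0. ]
```

Call:
send_rows(series="0 -0.02 0 0 0 0 0.38;0 -0.04 0 0 0 0 0.38")

```text
clock: 6.12
position: [0.5153, -0.0304, 0.1295]
tool_rot: [-1.571, -0.0, -0.39]
force: [1.2, 4.1, 5.5]
grip_width: 0.0367
```

```bash
cat > m.py <<'E'
from h import *
s=monitor.observe();print(round(s["clock"],2),"knob",round(s["tool_rot"][2]+1.319,4),"Mz",s["moment"].round(3),"F",s["force"].round(1),"w",round(s["grip_width"],4), "tau7",s["joint_efforts"][[4,5,6]].round(3))
E
python3 m.py
```

```text
6.12 knob 0.9289 Mz [ 0.986 -0.223 -0.031] F [1.2 4.1 5.5] w 0.0367 tau7 [ 0.719 -0.054 -0.591]
```

Call:
send_rows(series="0 -0.02 0 0 0 0 0.38;0 -0.04 0 0 0 0 0.38")

```text
clock: 6.28
position: [0.5153, -0.0304, 0.1294]
tool_rot: [-1.571, -0.0, -0.35]
force: [1.0, 4.7, 5.8]
grip_width: 0.0369
```

```bash
python3 m.py
```

```text
6.28 knob 0.969 Mz [ 0.988 -0.108 -0.064] F [1.  4.7 5.8] w 0.0369 tau7 [ 0.73  -0.051 -0.546]
```

Call:
send_rows(series="0 -0.02 0 0 0 0 0.38")

```text
clock: 6.37
position: [0.5153, -0.0304, 0.1295]
tool_rot: [-1.571, -0.0, -0.33]
force: [0.7, 5.0, 5.2]
grip_width: 0.0366
```

```bash
python3 m.py
```

```text
6.37 knob 0.989 Mz [ 0.93  -0.187 -0.06 ] F [0.7 5.  5.2] w 0.0366 tau7 [ 0.731 -0.05  -0.546]
```

Call:
send_rows(series="0 -0.02 0 0 0 0 0.38")

```text
clock: 6.45
position: [0.5153, -0.0304, 0.1295]
tool_rot: [-1.571, -0.0, -0.31]
force: [0.5, 3.8, 5.9]
grip_width: 0.0368
```

```bash
python3 m.py
```

```text
6.45 knob 1.009 Mz [ 0.946 -0.161 -0.049] F [0.5 3.8 5.9] w 0.0368 tau7 [ 0.73  -0.049 -0.546]
```

Call:
send_rows(series="0 -0.02 0 0 0 0 0.38")

```text
clock: 6.53
position: [0.5153, -0.0304, 0.1294]
tool_rot: [-1.571, -0.0, -0.29]
force: [0.7, 3.8, 4.4]
grip_width: 0.0366
```

```bash
python3 m.py
```

```text
6.53 knob 1.029 Mz [ 0.953 -0.187 -0.062] F [0.7 3.8 4.4] w 0.0366 tau7 [ 0.73  -0.048 -0.546]
```

Call:
send_rows(series="0 -0.02 0 0 0 0 0.38")

```text
clock: 6.62
position: [0.5153, -0.0304, 0.1295]
tool_rot: [-1.571, -0.0, -0.27]
force: [-0.0, 3.7, 5.0]
grip_width: 0.0366
```

```bash
python3 m.py
```

```text
6.62 knob 1.049 Mz [ 0.998 -0.183 -0.03 ] F [-0.   3.7  5. ] w 0.0366 tau7 [ 0.73  -0.048 -0.546]
```

Call:
send_rows(series="0 -0.02 0 0 0 0 0.38")

```text
clock: 6.7
position: [0.5153, -0.0304, 0.1295]
tool_rot: [-1.571, -0.0, -0.25]
force: [0.8, 4.4, 5.0]
grip_width: 0.0364
```

```bash
python3 m.py
```

```text
6.7 knob 1.0689 Mz [ 1.013 -0.147 -0.055] F [0.8 4.4 5. ] w 0.0364 tau7 [ 0.73  -0.047 -0.547]
```

Call:
send_rows(series="0 -0.02 0 0 0 0 0.38")

```text
clock: 6.78
position: [0.5153, -0.0304, 0.1294]
tool_rot: [-1.571, -0.0, -0.23]
force: [0.2, 4.3, 5.8]
grip_width: 0.0367
```

```bash
python3 m.py
```

```text
6.78 knob 1.089 Mz [ 1.016 -0.102 -0.   ] F [0.2 4.3 5.8] w 0.0367 tau7 [ 0.73  -0.046 -0.547]
```

Call:
send_rows(series="0 -0.02 0 0 0 0 0.38")

```text
clock: 6.87
position: [0.5153, -0.0304, 0.1294]
tool_rot: [-1.571, -0.0, -0.21]
force: [0.2, 4.5, 5.1]
grip_width: 0.0366
```

```bash
python3 m.py
```

```text
6.87 knob 1.109 Mz [ 0.956 -0.094 -0.046] F [0.2 4.5 5.1] w 0.0366 tau7 [ 0.73  -0.045 -0.547]
```

Call:
send_rows(series="0 -0.02 0 0 0 0 0.38")

```text
clock: 6.95
position: [0.5153, -0.0304, 0.1295]
tool_rot: [-1.571, -0.0, -0.19]
force: [1.2, 4.2, 5.1]
grip_width: 0.0367
```

```bash
python3 m.py
```

```text
6.95 knob 1.129 Mz [ 0.977 -0.124 -0.055] F [1.2 4.2 5.1] w 0.0367 tau7 [ 0.73  -0.044 -0.548]
```

Call:
send_rows(series="0 -0.02 0 0 0 0 0.38")

```text
clock: 7.03
position: [0.5153, -0.0304, 0.1295]
tool_rot: [-1.571, -0.0, -0.17]
force: [0.1, 4.5, 5.4]
grip_width: 0.0368
```

```bash
python3 m.py
```

```text
7.03 knob 1.149 Mz [ 0.936 -0.089 -0.056] F [0.1 4.5 5.4] w 0.0368 tau7 [ 0.73  -0.044 -0.548]
```

Call:
send_rows(series="0 -0.02 0 0 0 0 0.38")

```text
clock: 7.12
position: [0.5152, -0.0304, 0.1294]
tool_rot: [-1.571, -0.0, -0.15]
force: [0.6, 4.0, 6.5]
grip_width: 0.0364
```

```bash
python3 m.py
```

```text
7.12 knob 1.169 Mz [ 0.963 -0.096 -0.064] F [0.6 4.  6.5] w 0.0364 tau7 [ 0.73  -0.043 -0.548]
```

Call:
send_rows(series="0 -0.02 0 0 0 0 0.38")

```text
clock: 7.2
position: [0.5153, -0.0304, 0.1295]
tool_rot: [-1.571, -0.0, -0.13]
force: [1.4, 4.0, 6.6]
grip_width: 0.0369
```

```bash
python3 m.py; python3 -c "
from h import *
cv2.imwrite('pics/w5.png',cams.grab_frame('wrist')[:,:,::-1])"
```

```text
7.2 knob 1.189 Mz [ 0.978 -0.121 -0.123] F [1.4 4.  6.6] w 0.0369 tau7 [ 0.73  -0.042 -0.549]
```

View pics/w5.png

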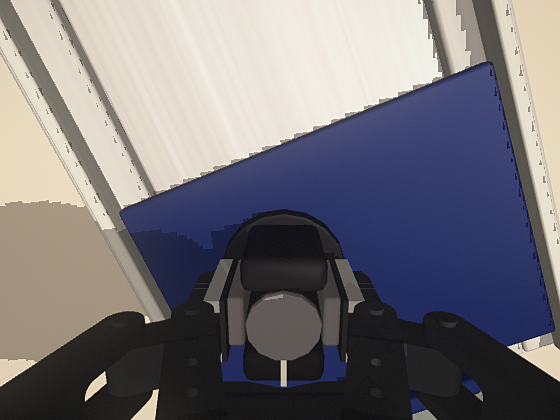

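```bash
python3 m.py
```

```text
7.25 knob 1.1907 Mz [ 0.984 -0.137  0.006] F [1.9 5.  5.2] w 0.0365 tau7 [ 0.819 -0.031 -0.434]
```

Call:
send_rows(series="0 -0.01 0 0 0 0 0.38")

```text
clock: 7.33
position: [0.5153, -0.0304, 0.1294]
tool_rot: [-1.571, -0.0, -0.121]
force: [0.3, 4.6, 5.5]
grip_width: 0.0367
```

```bash
python3 m.py
```

```text
7.33 knob 1.1982 Mz [ 0.994 -0.105 -0.078] F [0.3 4.6 5.5] w 0.0367 tau7 [ 0.848 -0.05  -0.224]
```

Noise; continue.

Call:
send_rows(series="0 -0.015 0 0 0 0 0.38")

```text
clock: 7.42
position: [0.5152, -0.0304, 0.1294]
tool_rot: [-1.571, -0.0, -0.106]
force: [1.0, 4.0, 5.6]
grip_width: 0.0367
```

```bash
python3 m.py
```

```text
7.42 knob 1.2133 Mz [ 0.958 -0.136 -0.055] F [1.  4.  5.6] w 0.0367 tau7 [ 0.721 -0.047 -0.566]
```

Call:
send_rows(series="0 -0.015 0 0 0 0 0.38")

```text
clock: 7.5
position: [0.5152, -0.0304, 0.1294]
tool_rot: [-1.571, -0.0, -0.09]
force: [0.9, 4.1, 5.5]
grip_width: 0.0366
```

```bash
python3 m.py
```

```text
7.5 knob 1.2287 Mz [ 0.915 -0.163 -0.176] F [0.9 4.1 5.5] w 0.0366 tau7 [ 0.81  -0.049 -0.388]
```

Call:
send_rows(series="0 -0.004 0 0 0 0 0.38")

```text
clock: 7.58
position: [0.5152, -0.0304, 0.1295]
tool_rot: [-1.571, -0.0, -0.086]
force: [-0.2, 3.8, 5.3]
grip_width: 0.0369
```

```bash
python3 m.py
```

```text
7.58 knob 1.2329 Mz [ 1.038 -0.128 -0.153] F [-0.2  3.8  5.3] w 0.0369 tau7 [ 1.058 -0.046  0.308]
```

Call:
send_rows(series="0 -0.01 0 0 0 0 0.38;0 -0.01 0 0 0 0 0.38")

```text
clock: 7.75
position: [0.5152, -0.0304, 0.1294]
tool_rot: [-1.571, -0.0, -0.076]
force: [0.8, 4.2, 5.5]
grip_width: 0.0368
```

```bash
python3 m.py
```

```text
7.75 knob 1.2426 Mz [ 1.078 -0.179 -0.137] F [0.8 4.2 5.5] w 0.0368 tau7 [ 1.096 -0.05   0.39 ]
```

```bash
cat > avg.py <<'E'
from h import *
v=[]
for i in range(6):
    v.append(monitor.observe()["moment"][2]); im=cams.grab_frame("wrist")
s=monitor.observe();print(s["clock"],"knob",s["tool_rot"][2]+1.319,np.mean(v),np.round(v,3))
cv2.imwrite('pics/wl.png',im[230:400,180:390,::-1])
E
python3 avg.py
```

```text
8.05 knob 1.2419423087263848 -0.12228423086189714 [-0.137 -0.117 -0.104 -0.125 -0.075 -0.176]
```

Call:
send_rows(series="0 -0.01 0 0 0 0 0.38")

```text
clock: 8.13
position: [0.5153, -0.0304, 0.1294]
tool_rot: [-1.571, -0.0, -0.067]
force: [0.4, 4.4, 6.2]
grip_width: 0.0368
```

```bash
python3 m.py; python3 avg.py
```

```text
8.13 knob 1.2517 Mz [ 1.    -0.142 -0.23 ] F [0.4 4.4 6.2] w 0.0368 tau7 [ 0.882 -0.059 -0.363]
8.4333 knob 1.2518922632219072 -0.1886945842486464 [-0.23  -0.258 -0.176 -0.146 -0.158 -0.164]
```

View pics/wl.png

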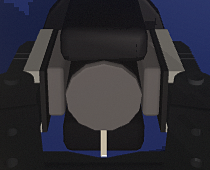

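Call:
send_rows(series="0 0 0 0 0 0 0.5;0 0 0 0 0 0 0.56;0 0 0 0 0 0 0.65;0 0 0 0 0 0 0.75;0 0 0 0 0 0 0.75;0 0 0 0 0 0 0.75")

```text
clock: 8.93
position: [0.515, -0.0307, 0.1294]
tool_rot: [-1.571, 0.0, -0.066]
force: [-0.2, 0.1, -0.4]
grip_width: 0.0641
```

```bash
python3 m.py; python3 -c "
from h import *
cv2.imwrite('pics/w6.png',cams.grab_frame('wrist')[:,:,::-1])"
```

```text
8.93 knob 1.2527 Mz [-0.027  0.066  0.003] F [-0.2  0.1 -0.4] w 0.0641 tau7 [ 0.02   0.005 -0.004]
```

View pics/w6.png

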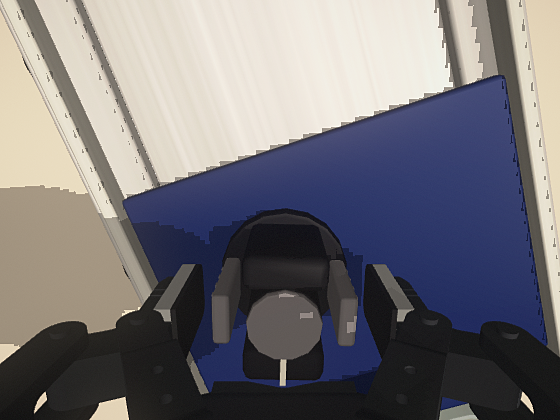

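```bash
python3 -c "
from h import *
im=cv2.imread('pics/w6.png');cv2.imwrite('pics/w6z.png',cv2.resize(im[200:400,190:380],None,fx=3,fy=3,interpolation=cv2.INTER_CUBIC))
im=cv2.imread('pics/w2.png');cv2.imwrite('pics/w2zz.png',cv2.resize(im[200:400,190:380],None,fx=3,fy=3,interpolation=cv2.INTER_CUBIC))"
```

```text
(no output)
```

View pics/w6z.png

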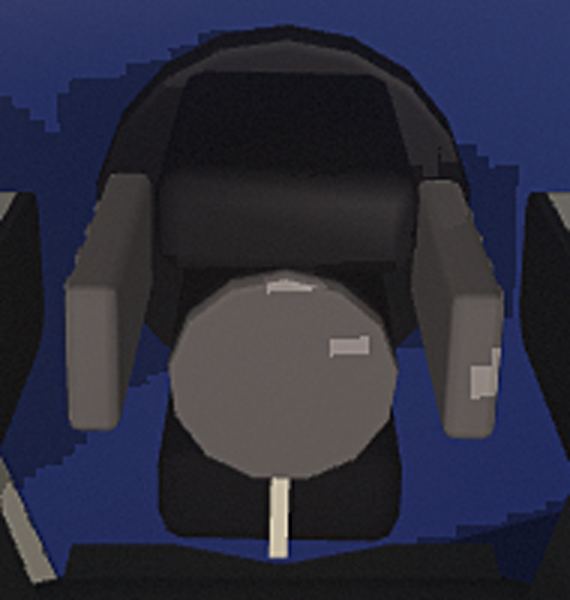

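View pics/w2zz.png

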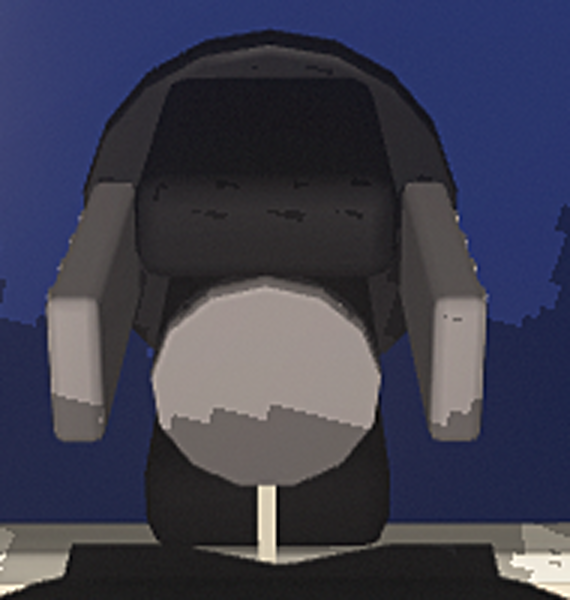

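Call:
send_rows(series="0 0 0 0 -15 0 0.8;0 0 0 0 -40 0 0.8;0 0 0 0 -75 0 0.8;0 0 0 0 -75 0 0.5;0 0 0 0 -75 0 0")

```text
clock: 9.4
position: [0.5159, -0.0305, 0.206]
tool_rot: [-1.57, -0.003, -0.066]
force: [-0.9, 0.1, -0.0]
grip_width: 0.0453
```

```bash
python3 -c "
from h import *
rel([.5656,-.1245,.2],.253)"
```

```text
t 9.4 pos [ 0.5159 -0.0305  0.206 ] rot [-1.5702 -0.003  -0.066 ] F [-0.92  0.1  -0.02] M [-0.034  0.012 -0.026] w 0.0453 q [-0.28  0.41  0.3   1.94 -0.16  0.82  0.04]
turn [-1.00e-04 -3.19e-01  3.10e-03] shift mm [ 55.8   6.1 -90.5]
```

Call:
send_rows(series="0 -0.08 0 14 0 -22 0;0 -0.16 0 28 0 -45 0;0 -0.24 0 42 0 -68 0;0 -0.319 0 56 0 -91 0;0 -0.319 0 56 0 -91 0;0 -0.319 0 56 0 -91 0;0 -0.319 0 56 0 -91 0")

```text
clock: 9.98
position: [0.5644, -0.1247, 0.2035]
tool_rot: [-1.57, 0.001, 0.252]
force: [0.2, -0.8, -1.5]
grip_width: 0.0001
```

```bash
python3 -c "
from h import *
rel([.5656,-.1245,.124],.253)
cv2.imwrite('pics/w7.png',cams.grab_frame('wrist')[:,:,::-1])
im=cams.grab_frame('side')[:,:,::-1]
cv2.imwrite('pics/s7.png',cv2.resize(im[130:330,180:420],None,fx=3,fy=3,interpolation=cv2.INTER_CUBIC))"
```

```text
t 9.9833 pos [ 0.5644 -0.1247  0.2035] rot [-1.570e+00  1.400e-03  2.521e-01] F [ 0.21 -0.77 -1.52] M [ 0.008  0.    -0.022] w 0.0001 q [-0.04  0.5   0.22  1.77 -0.14  0.88  0.49]
turn [-0.0008 -0.0009 -0.0014] shift mm [ 1.3 79.5 -0.2]
```

View pics/w7.png

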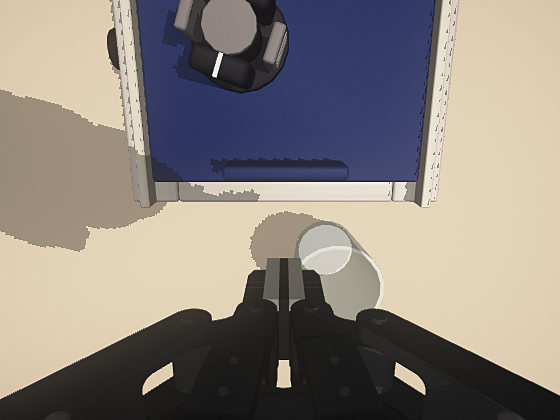

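View pics/s7.png

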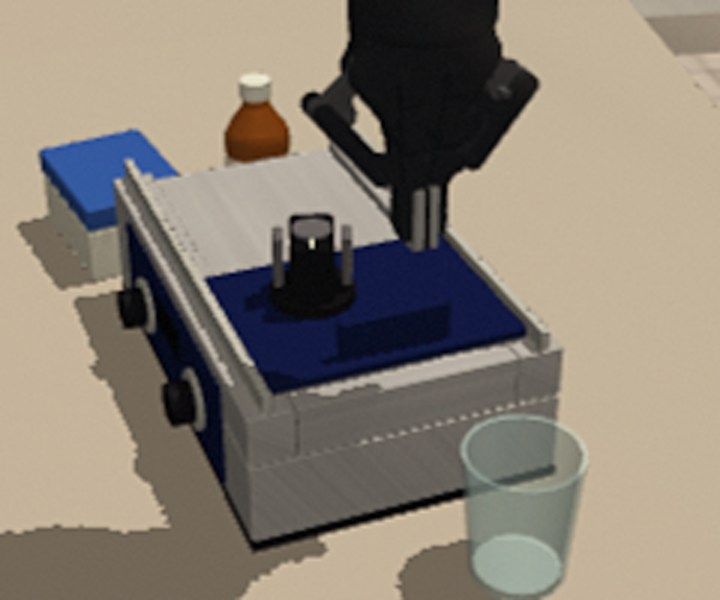

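Call:
send_rows(series="0 0 0 1 30 0 0;0 0 0 1 55 0 0;0 0 0 1 70 0 0;0 0 0 1 79 0 0;0 0 0 1 79 0 0;0 0 0 1 79 0 0")

```text
clock: 10.58
position: [0.5661, -0.1244, 0.1258]
tool_rot: [-1.571, 0.0, 0.253]
force: [1.0, 0.4, -0.2]
grip_width: -0.0
```

```bash
python3 -c "
from h import *
rel([.5656,-.1245,.124],.253)
c=cams.get_calibration('wrist');im=cams.grab_frame('wrist')[:,:,::-1];cv2.imwrite('pics/w8.png',im)
im=cams.grab_frame('side')[:,:,::-1]
cv2.imwrite('pics/s8.png',cv2.resize(im[130:330,180:420],None,fx=3,fy=3,interpolation=cv2.INTER_CUBIC))"
```

```text
t 10.5833 pos [ 0.5661 -0.1244  0.1258] rot [-1.5708e+00  1.0000e-04  2.5330e-01] F [ 1.03  0.42 -0.17] M [-0.031  0.004  0.006] w -0.0 q [-0.02  0.61  0.19  1.83 -0.17  0.72  0.52]
turn [-0.      0.0003 -0.0001] shift mm [-0.5  1.8  0. ]
```

View pics/w8.png

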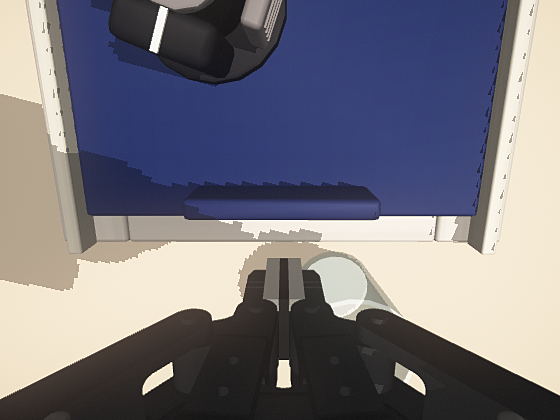

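View pics/s8.png

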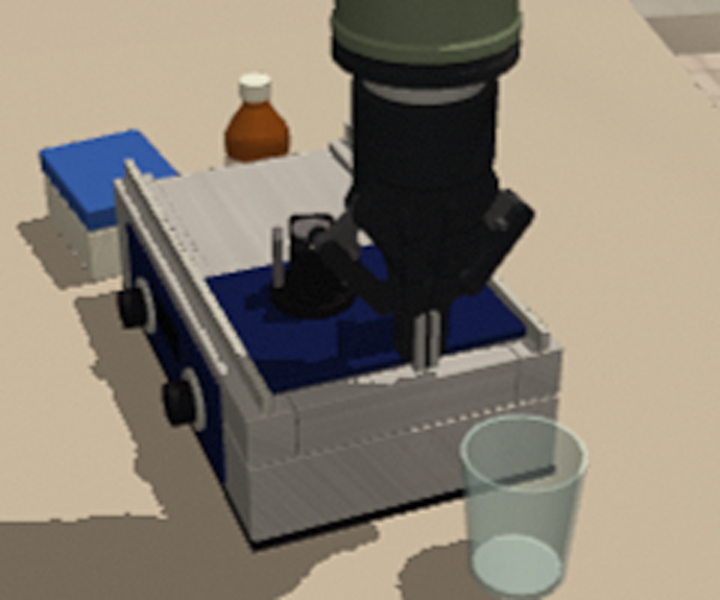

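Call:
send_rows(series="0 0 0 0 1.5 4 0;0 0 0 0 1.5 8 0;0 0 0 0 1.5 12 0;0 0 0 0 1.5 15 0;0 0 0 0 1.5 18 0;0 0 0 0 1.5 21 0;0 0 0 0 1.5 24 0;0 0 0 0 1.5 27 0;0 0 0 0 1.5 30 0")

```text
clock: 11.43
position: [0.5586, -0.0957, 0.124]
tool_rot: [-1.571, -0.0, 0.253]
force: [1.0, -2.5, 2.2]
grip_width: -0.0004
```

```bash
python3 -c "
from h import *
rel([.5656,-.1245,.124],.253)
cv2.imwrite('pics/w9.png',cams.grab_frame('wrist')[:,:,::-1])"
```

```text
t 11.4333 pos [ 0.5586 -0.0957  0.124 ] rot [-1.5712e+00 -4.0000e-04  2.5270e-01] F [ 1.02 -2.52  2.22] M [-0.556 -0.253 -0.038] w -0.0004 q [-0.07  0.59  0.19  1.86 -0.17  0.7   0.47]
turn [ 0.0004 -0.0003  0.0004] shift mm [ -0.4   0.1 -29.6]
```

View pics/w9.png

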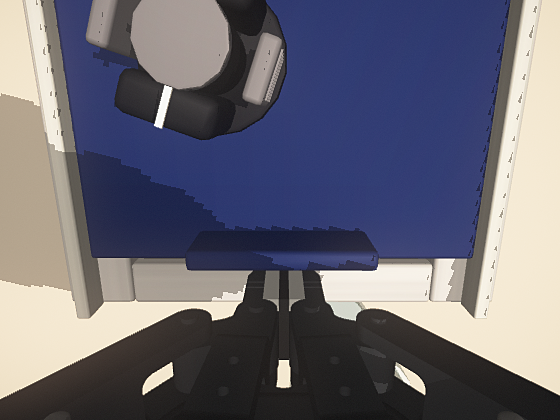

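Call:
send_rows(series="0 0 0 0 0 4 0;0 0 0 0 0 8 0;0 0 0 0 0 12 0;0 0 0 0 0 16 0;0 0 0 0 0 20 0;0 0 0 0 0 24 0;0 0 0 0 0 28 0;0 0 0 0 0 32 0;0 0 0 0 0 36 0;0 0 0 0 0 40 0;0 0 0 0 0 44 0;0 0 0 0 0 48 0;0 0 0 0 0 52 0;0 0 0 0 0 56 0;0 0 0 0 0 60 0;0 0 0 0 0 64 0;0 0 0 0 0 68 0;0 0 0 0 0 72 0;0 0 0 0 0 75 0;0 0 0 0 0 78 0")

```text
clock: 13.15
position: [0.5388, -0.0199, 0.1239]
tool_rot: [-1.571, 0.0, 0.253]
force: [2.3, -1.8, 0.3]
grip_width: -0.0003
```

```bash
python3 -c "
from h import *
rel([.5656,-.1245,.124],.253)"
```

```text
t 13.15 pos [ 0.5388 -0.0199  0.1239] rot [-1.5708e+00  1.0000e-04  2.5310e-01] F [ 2.32 -1.75  0.26] M [-0.522 -0.576 -0.047] w -0.0003 q [-0.22  0.56  0.2   1.94 -0.17  0.66  0.34]
turn [ 0.      0.0001 -0.0001] shift mm [-2.00e-01 -1.00e-01 -1.08e+02]
```

Call:
send_rows(series="0 0 0 0 0 2 0;0 0 0 0 0 4 0;0 0 0 0 0 6 0;0 0 0 0 0 7 0;0 0 0 0 0 8 0;0 0 0 0 0 9 0;0 0 0 0 0 10 0")

```text
clock: 13.73
position: [0.5364, -0.0106, 0.1239]
tool_rot: [-1.571, 0.0, 0.253]
force: [1.2, -1.9, 0.3]
grip_width: 0.0002
```

Call:
send_rows(series="0 0 0 0 0 0.7 0;0 0 0 0 0 1.4 0")

```text
clock: 13.9
position: [0.5361, -0.0095, 0.1239]
tool_rot: [-1.571, -0.0, 0.253]
force: [2.1, -7.3, -0.6]
grip_width: 0.0002
```

Call:
send_rows(series="0 0 0 0 0 0.5 0;0 0 0 0 0 0.5 0;0 0 0 0 0 -5 0;0 0 0 0 0 -15 0;0 0 0 0 -20 -25 0;0 0 0 0 -50 -30 0;0 0 0 0 -85 -30 0;0 0 0 0 -120 -30 0;0 0 0 0 -140 -30 0;0 0 0 0 -140 -30 0;0 0 0 0 -140 -30 0")

```text
clock: 14.82
position: [0.5438, -0.0387, 0.2648]
tool_rot: [-1.571, -0.002, 0.253]
force: [-0.5, 0.6, -1.1]
grip_width: 0.0001
```

```bash
python3 - <<'E'
from h import *
rel([.5656,-.1245,.124],.253)
c=cams.get_calibration('wrist')
cv2.imwrite('pics/w10.png',cams.grab_frame('wrist')[:,:,::-1]);print(c)
im=cams.grab_frame('side')[:,:,::-1]
cv2.imwrite('pics/s10.png',cv2.resize(im[130:330,180:420],None,fx=3,fy=3,interpolation=cv2.INTER_CUBIC))
E
```

```text
t 14.8167 pos [ 0.5438 -0.0387  0.2648] rot [-1.5708 -0.0016  0.2527] F [-0.45  0.64 -1.07] M [-0.01   0.021 -0.003] w 0.0001 q [-0.23  0.38  0.25  1.8  -0.11  0.98  0.32]
turn [ 0.     -0.0003  0.0016] shift mm [ -0.6 140.8 -88.5]
{'mtx': array([[375.51048886,   0.        , 283.44629314],
       [  0.        , 375.51048886, 212.59481115],
       [  0.        ,   0.        ,   1.        ]]), 'origin': array([0.52703553, 0.02603392, 0.3957522 ]), 'attitude': array([ 2.86829767e+00, -1.44045852e-03,  2.52564138e-01])}
```

View pics/w10.png

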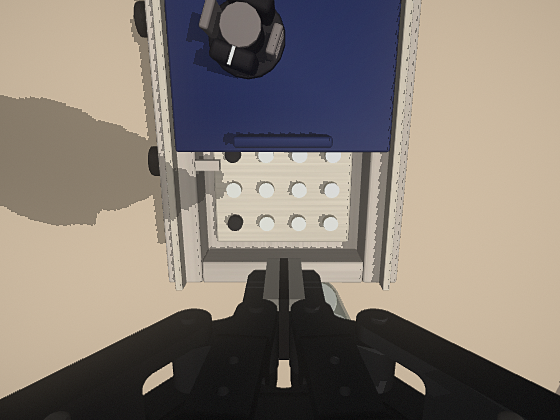

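View pics/s10.png

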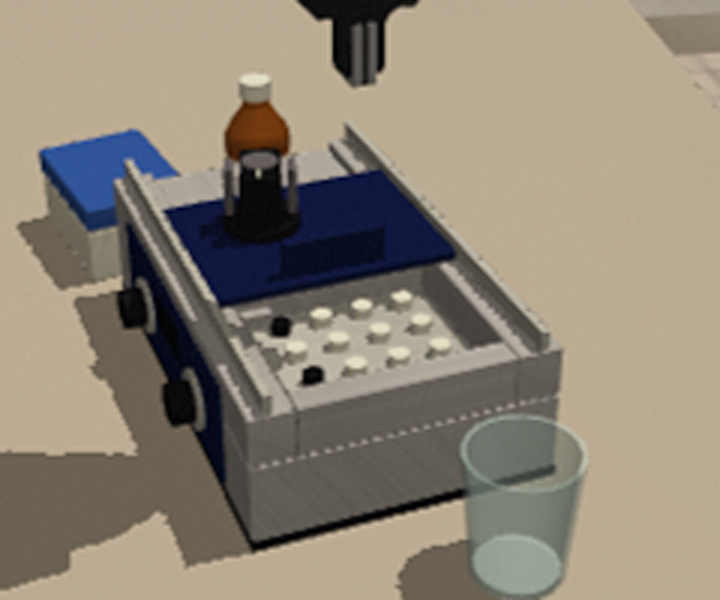

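```bash
python3 - <<'E'
from h import *
c=cams.get_calibration('wrist')
Q=onz(c,[[177,152],[390,151]],.105);ey=np.array([-.25,.968])
print(Q, Q[:,:2]@ey, np.array([[.6383,-.0814],[.4809,-.1233]])@ey)
P=onz(c,[[283,141]],.131);print(P[:,:2]@ey-(-.2275))
E
```

```text
[[ 0.4555915  -0.02593579  0.105     ]
 [ 0.61310246  0.0155439   0.105     ]] [-0.13900372 -0.13822912] [-0.2383702 -0.2395794]
[0.09899891]
```

Cover travel measures about 99–101 mm, the knob is in the open notch with tabs out, and the arm is clear. Handing in.

```bash
python3 -c "
from workcell import bot
print(bot.job_done())"
```

```text
the job is handed in; nothing more can be done
None
```

The heater is open and the job is handed in, at about 15 s of the 64 s allowed. The hand-in reports no verdict, so the results below are from my own measurements.

- **Knob:** I pinched the tabs at 25 N a pad and turned the knob counter-clockwise to about 1.25 rad. The stop began at about 1.23 rad. There the turning moment rose from about 0.06 to 0.19 N m, with a single peak of 0.26, so the stop was pushed on by about 0.02 rad. The moment readings were noisy by about 0.03 N m, and one early reading of 0.12 N m at 1.19 rad proved false.
- **Tabs:** After I let go and before the cover moved, the tabs measured as far apart in the wrist picture as before pinching (436 against 440 pixels, enlarged three times). Both had therefore sprung out.
- **Cover:** I pushed the ridge with the closed fingers at about 50 mm/s, against about 2.5 N. At the end stop the force rose to 7.6 N. The pictures give 99 to 101 mm of travel.
- **Last checks:** The tabs still look out and the arm is clear, with no force on the tool. The bottle, beaker and tip box look unmoved; I judged that by eye only.
- **One disagreement:** The camera placed the knob about 1.2 mm off. That gave up to 12 N sideways and 21 N upward on the tool while pinching, and I corrected the position before turning.

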